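# Rack the viscometer spindles

### The arm

A 6-joint arm with a two-finger parallel gripper is mounted at the origin on the work surface. World frame = base frame: x ahead of the robot, y to its left, z up, the work surface at z = 0. Lengths are in m, angles in rad, forces in N, time in s.
With the tool pointing down it reaches from about 0.35 to 0.8 m from the base axis. Payload 7.3 kg.
Tool frame: the origin (TCP) lies on the centre line of the jaws, within the pads' length; the fingertips stand env.tcp_to_tips ahead of it and the grasp point (between the pads) lies 8 mm behind it (env.tcp_to_tips is the distance from the TCP to the fingertips, in m); z points along the fingers, y is the line along which they close (so a half turn about z gives the same grasp; the last joint's range is limited). The gripper opens to 85 mm and grips with 20 to 120 N. Pads are 22 mm wide; open, the fingers measure 114 mm over their backs; the gripper's body (76 mm by 85 mm) begins 54 mm behind the grasp point. The pads swing forward as they close: fully open they stand 13 mm farther back than shut.
Start: joints at [1.069, 0.342, 1.524, -0, 1.275, -0.146], TCP at [0.183, 0.492, 0.242] pointing down, gripper open.
Joint ranges: [-2.53, 2.53], [-0.77, 2.02], [0.04, 2.7], [-1, 4.14], [0.28, 2.66], [-3.11, 3.11]. Speed limits (rad/s): [2.57, 2.57, 3.14, 3.14, 3.14, 3.14].

### API

Orientations are given as a rotation vector (axis times angle).
In Python, from workcell import env gives the robot as it stands.
- The arm moves only by the tool step_arm, never from a script. Its argument "steps" is a list that holds one entry, the list of rows, each a list of 6 numbers: the shift along the world's x, y, z in mm, then the turn, a rotation vector about the world's x, y, z in rad. In form: [[[dx, dy, dz, rx, ry, rz], ...]]. A call has 1 to 10 rows; each row shifts and turns the commanded pose from where the row before left it; what a row does not reach is not made up. A row lasts 1/10 s, in which the tool goes at most 50 mm and 8.59 degrees, less where a joint would pass 70% of its speed; a pose out of reach is approached as far as the arm can. A call is refused whole if a number of a shift passes 50 or a number of a turn 0.15, either way. A call with a gripper value outside its range is refused whole. "fingers" is the gripper command: -1 is fully open, 1 is shut, values between are in proportion, set as the call begins (left out, the last holds). The fingers move at their own pace and stop on an object; the grip force is fixed at half the most. Time passes only in rows, so rows that do not move let the fingers close. It gives the time, the measured TCP pose, the force, the opening and the grip force at its end, in the units of the state.
- env.sense(): the state, without advancing time (a new reading comes with each control period).
- env.camera(name): name is "side" or "top"; returns a dict with "color" (384x512x3 uint8, red, green, blue), "fovy" (degrees; the focal length in pixels is half the picture's height over the tangent of half this angle, whatever the lens; pixels are square), "cx", "cy" (the principal point, pixels), "distortion" ([k1, k2, p1, p2, k3] as OpenCV has them; the pictures are not rectified), "R" (3x3) and "t" (3): a world point X has camera coordinates R X + t. Camera axes: x right, y down, z forward; pixel columns grow to the right and rows downward; lengths in m; the calibration is good to about 2 mm. A picture is of the moment at which its call begins. There is no depth.
- env.close_job(): hands the job in; it is judged then, once.
Trained networks look in the newest picture that a camera, given by its name, has taken for a name from the list of things; names that differ only in an ending like _2 or _b are one class to them, and where a whole thing is asked for, a point or a joint stands for the part that bears it (a point fixed in the world has none). Each returns a list of dicts, best first, with "conf" (0 to 1); they miss things now and then, are a little off and sometimes report something else, mostly with a low value. They report only what shows in the picture. A call takes as long as a camera call. They do not tell look-alikes from the thing itself.
- env.boxes_of(thing, camera): "rect" ([left, top, right, bottom] in pixels, round what is visible of it).
- env.pinpoint(thing, camera): "location" ([column, row] in pixels: a listed point, or the origin of a listed thing).
The state is a dict: "clock": time; "q": joint angles; "qvel": joint speeds; "joint_efforts": joint torques, N m; "tool_pos": TCP position; "tool_rot": TCP orientation; "contact_force": force on the tool from outside, world axes, zero at the start; "wrist_torque": the same for the moment, N m; "opening": finger opening in m; "grasp_force": force on a finger pad.
Only numpy, scipy, OpenCV 4.12 (cv2) and the standard library are available. Lean on these libraries where they do the work, as an engineer would, in place of code of your own. Each camera call takes 0.05 s, during which the arm holds its last target. There are 200 camera calls.

### The job

Put the four viscometer spindles away, each standing upright and centred on the dock printed with its own colour and foot shape. The green ball spindle is caught under the translucent cover of the curved drip track: slide it along the slot to the open gap at the orange spot before lifting it out. Let go of everything and leave the small glass beaker where it stands.

Things in the scene. Friction and masses are not known exactly. Their poses are not given: they have to be found in the camera images.
- disc_grip (a point): Loose steel spindle, upright, 108 mm tall, 0.09 to 0.2 kg. Foot: a flat horizontal disc, 52 mm across and 8 mm thick; above it a 10 mm shaft; on top a round red sleeve, 16 mm across, 40 mm long, to be gripped from above at any yaw. This point: middle of the sleeve, 88 mm above the underside; z up the shaft. Starts on the worktop.
- dock_disc: Dock of the red spindle: round white plate, 80 mm across, printed with a red ring 62 mm across outside and 52 mm inside. Fixed, 8 mm thick, flat top. Origin: centre of its underside on the worktop, so the top is 8 mm above; z up.
- vane_grip (a point): Loose steel spindle, upright, 108 mm tall, 0.09 to 0.2 kg. Foot: a cross of two upright blades, each 48 mm wide, 5 mm thick and 34 mm high; above it a 10 mm shaft; on top a round blue sleeve, 16 mm across, 40 mm long, to be gripped from above at any yaw. This point: middle of the sleeve, 88 mm above the underside; z up the shaft. Starts on the worktop.
- dock_vane: Dock of the blue spindle: square white plate, 68 mm by 68 mm, printed with a blue cross (arms 52 mm long); the blades need not line up with the printed cross. Fixed, 8 mm thick, flat top. Origin: centre of its underside on the worktop, so the top is 8 mm above; z up.
- bob_grip (a point): Loose steel spindle, upright, 108 mm tall, 0.09 to 0.2 kg. Foot: an upright cylinder, 30 mm across and 40 mm high; above it a 10 mm shaft; on top a round yellow sleeve, 16 mm across, 40 mm long, to be gripped from above at any yaw. This point: middle of the sleeve, 88 mm above the underside; z up the shaft. Starts on the worktop.
- dock_bob: Dock of the yellow spindle: round white plate, 80 mm across, printed with one solid yellow spot 34 mm across. Fixed, 8 mm thick, flat top. Origin: centre of its underside on the worktop, so the top is 8 mm above; z up.
- ball_grip (a point): Loose steel spindle, upright, 108 mm tall, 0.09 to 0.2 kg. Foot: a 40 mm ball with a flat 24 mm base; above it a 10 mm shaft; on top a round green sleeve, 16 mm across, 40 mm long, to be gripped from above at any yaw. This point: middle of the sleeve, 88 mm above the underside; z up the shaft. Starts on the track's floor, held under its cover.
- dock_ball: Dock of the green spindle: round white plate, 80 mm across, printed with a green ring (60 mm outside, 48 mm inside) and a green spot 24 mm across in its middle. Fixed, 8 mm thick, flat top. Origin: centre of its underside on the worktop, so the top is 8 mm above; z up.
- track: Fixed curved drip track. Origin: centre of the arc, on the worktop; z up. Channel centreline: radius 70 mm; floor 6 mm up. Angles run from track +x towards +y: closed end -26 deg; translucent cover (top 56 mm up) with 22 mm slot for the shaft as far as 90 deg; then the open exit gap, centre at 120 deg (track x -35, y 60.6 mm), orange spot 48 mm across; 10 mm high stop at 148 deg. Ball starts at -4 to 12 deg, slides freely.
- beaker: Small empty glass beaker, 40 mm across and 50 mm high, loose, standing among the spindles and docks; to be left where it is. Origin: centre of its underside.
Not all that is in view belongs to the job. What is shaped like the dock_ball but brown or pink is not meant.

How it is judged:
At the end, for the whole second after the job is handed in: Each spindle stands released, still (under 20 mm/s) and upright (within 0.12 rad) on the top of its own dock, its axis within 12 mm of the dock's centre and its height within about 6 mm of standing on the plate (horizontal distance between disc_grip and dock_disc below 0.012 m and angle between each of disc_grip, vane_grip, bob_grip, ball_grip's own z axis and vertical below 0.12 rad and z of disc_grip in the frame of dock_disc between 0.09 and 0.102 m and linear speed of each of disc, vane, bob, ball below 0.02 m/s and horizontal distance between vane_grip and dock_vane below 0.012 m and z of vane_grip in the frame of dock_vane between 0.09 and 0.102 m and horizontal distance between bob_grip and dock_bob below 0.012 m and z of bob_grip in the frame of dock_bob between 0.09 and 0.102 m and horizontal distance between ball_grip and dock_ball below 0.012 m and z of ball_grip in the frame of dock_ball between 0.09 and 0.102 m); the robot touches nothing.
It fails at once if the beaker is pushed more than 20 mm from its place or tipped over (distance of beaker from where it was at the start of the episode above 0.02 m or angle between beaker's own z axis and vertical above 0.6 rad).
It also fails if it takes over 122 s, if anything falls off the work surface, if the arm or the gripper's body presses on something with over 40 N, if the wrist force passes 120 N, or if a joint passes its speed limit or range.

## Working session

There is one attempt and no reset: what is moved stays moved. The work goes in short steps, Python scripts to look and compute and a tool call to move; the robot and the scene stay as the last step left them, time stands still between calls to the robot, and variables do not carry over. Pictures are saved under pics/ and viewed, at most 14 in all, crops included, and the job is handed in when it is done.

Besides the shell and the picture viewer there is one more tool, called after "Request:" by a JSON object that holds its "fn" and its "kwargs". step_arm: Moves the arm, as the interface text tells. Its arguments: {"type":"object","properties":{"steps":{"type":"array"},"fingers":{"type":"number"}},"required":["steps"]}

```bash
mkdir -p pics; cat > h.py <<'E'
import numpy as np, cv2
from workcell import env
T=['disc_grip','vane_grip','bob_grip','ball_grip','dock_disc','dock_vane','dock_bob','dock_ball','track','beaker']
def cam(n):
    c=env.camera(n); h=c['color'].shape[0]; f=h/2/np.tan(np.radians(c['fovy'])/2)
    c['K']=np.array([[f,0,c['cx']],[0,f,c['cy']],[0,0,1]]); c['D']=np.array(c['distortion'],float); c['R']=np.array(c['R']);c['t']=np.array(c['t']); return c
def px2w(c,p,z):
    u=cv2.undistortPoints(np.array([[p]],float),c['K'],c['D'])[0,0]
    d=c['R'].T@np.array([u[0],u[1],1]); o=-c['R'].T@c['t']
    return o+d*(z-o[2])/d[2]
def w2px(c,X):
    return cv2.projectPoints(np.array([X],float),cv2.Rodrigues(c['R'])[0],c['t'],c['K'],c['D'])[0][0,0]
def save(c,n): cv2.imwrite('pics/'+n,cv2.cvtColor(c['color'],cv2.COLOR_RGB2BGR))
E
python3 - <<'E'
from h import *
Z=dict(zip(T,[.088]*3+[.094]+[0.0]*6))
for n in ['top','side']:
    c=cam(n); save(c,n+'0.png'); print(n,'cam at',(-c['R'].T@c['t']).round(3),c['K'][0,0].round(0))
    for t in T:
        for d in env.pinpoint(t,n)[:4]:
            print(t,round(d['conf'],2),np.round(d['location'],1),px2w(c,d['location'],Z[t]).round(4))
print(env.sense()['tool_rot'],env.tcp_to_tips,env.sense()['clock'])
E
```

```text
top cam at [ 0.349 -0.049  0.965] 382.0
disc_grip 0.63 [187.6 103.5] [0.6714 0.0939 0.088 ]
vane_grip 0.61 [203.9 179.1] [0.4882 0.0528 0.088 ]
bob_grip 0.72 [264.4 115.8] [ 0.6398 -0.0893  0.088 ]
ball_grip 0.61 [110.7 158. ] [0.5384 0.2709 0.094 ]
dock_vane 0.78 [331.1 141.3] [ 0.6    -0.2659  0.    ]
dock_vane 0.45 [199.3 183.5] [0.4909 0.0746 0.    ]
dock_vane 0.29 [266.9 180.1] [ 0.4988 -0.0979  0.    ]
dock_bob 0.93 [268.8 181.7] [ 0.4946 -0.1027  0.    ]
dock_ball 0.87 [343.1 215.4] [ 0.4075 -0.2901  0.    ]
dock_ball 0.76 [348.9 265.3] [ 0.2827 -0.3006  0.    ]
track 0.85 [115.4 192. ] [0.4701 0.2895 0.    ]
beaker 0.51 [296.4 159.8] [ 0.5513 -0.1745  0.    ]
side cam at [-0.003 -0.944  0.758] 463.0
disc_grip 0.58 [287.9 153. ] [0.6862 0.0871 0.088 ]
vane_grip 0.62 [233.  174.5] [0.4834 0.0529 0.088 ]
bob_grip 0.51 [308.3 184.5] [ 0.6396 -0.0897  0.088 ]
ball_grip 0.59 [217.9 135.2] [0.5454 0.2842 0.094 ]
dock_disc 0.69 [353.7 305.2] [ 0.5329 -0.4292  0.    ]
dock_ball 0.95 [304.  329.9] [ 0.4003 -0.4342 -0.    ]
dock_ball 0.64 [269.1 283.6] [ 0.4041 -0.2867  0.    ]
dock_ball 0.48 [233.  169.4] [0.5615 0.2122 0.    ]
track 0.79 [199.9 164.8] [0.4793 0.2893 0.    ]
beaker 0.29 [265.5 224.4] [ 0.5082 -0.0898  0.    ]
[5.55898375e-01 3.09197410e+00 1.07650186e-04] 0.011 1.1
```

```bash
python3 - <<'E'
import cv2
a=cv2.imread('pics/top0.png'); cv2.imwrite('pics/top0c.png',cv2.resize(a[60:360,60:460],(800,600),interpolation=cv2.INTER_CUBIC))
a=cv2.imread('pics/side0.png'); cv2.imwrite('pics/side0c.png',cv2.resize(a[80:380,90:490],(800,600),interpolation=cv2.INTER_CUBIC))
E
```

```text
(no output)
```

View pics/top0c.png

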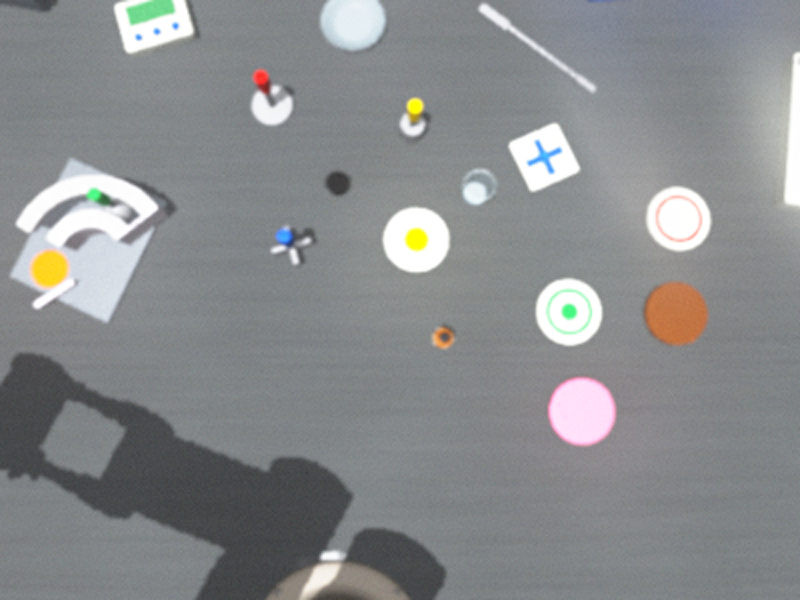

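View pics/side0c.png

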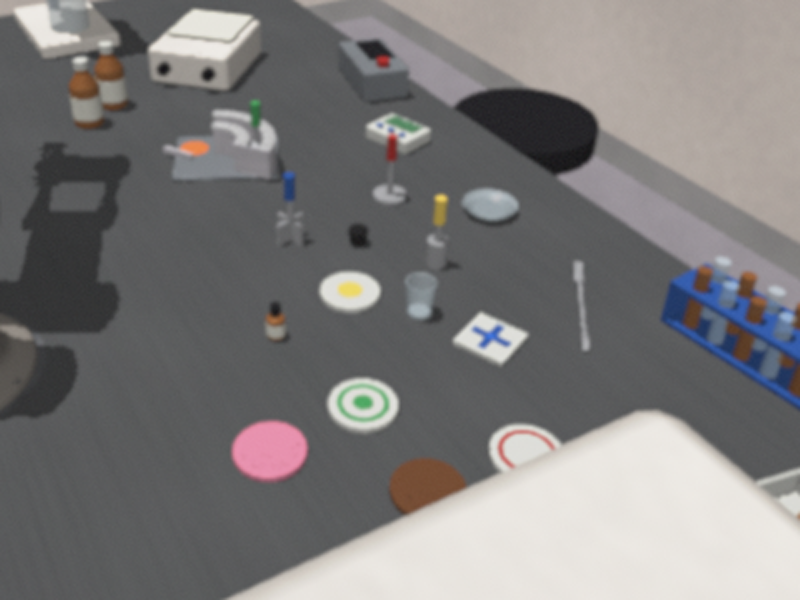

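The top view (full-image pixels) shows these things:
- **Sleeves:** red (190,98), blue (203,178), yellow (267,113) and green (108,158), the last one under the cover.
- **Docks:** red ring (399,169), blue cross (332,138), yellow spot (268,180) and green ring with spot (344,216).
- **Look-alikes for dock_ball:** brown (398,216) and pink (351,265), both rejected. I choose the one at (344,216).
- **Beaker:** (298,153).
- **Orange spot:** (85,194).

Next I refine these positions with colour blobs.

```bash
cat >> h.py <<'E'
from scipy.optimize import least_squares
HUE={'red':[(0,8),(172,180)],'blue':[(100,125)],'yellow':[(22,35)],'green':[(45,85)],'orange':[(9,20)]}
def blob(c,col,near,r=18,smin=90):
    h=cv2.cvtColor(c['color'],cv2.COLOR_RGB2HSV); m=np.zeros(h.shape[:2],bool)
    for a,b in HUE[col]: m|=(h[...,0]>=a)&(h[...,0]<=b)
    m&=(h[...,1]>smin)&(h[...,2]>50)
    yy,xx=np.mgrid[:m.shape[0],:m.shape[1]]; m&=np.hypot(xx-near[0],yy-near[1])<r
    ys,xs=np.nonzero(m); return (np.array([xs.mean(),ys.mean()]) if len(xs) else None),len(xs)
a=np.linspace(0,2*np.pi,24,endpoint=False)
def hullc(c,x,y,z0,z1,rad):
    P=np.array([[x+rad*np.cos(t),y+rad*np.sin(t),z] for z in (z0,z1) for t in a])
    p=cv2.projectPoints(P,cv2.Rodrigues(c['R'])[0],c['t'],c['K'],c['D'])[0].astype(np.float32)
    M=cv2.moments(cv2.convexHull(p)); return np.array([M['m10'],M['m01']])/M['m00']
def fit(obs,x0,z0,z1,rad):  # obs: list of (cam,pix)
    f=lambda v:np.concatenate([hullc(c,v[0],v[1],z0,z1,rad)-p for c,p in obs])
    s=least_squares(f,x0); return s.x,s.fun
E
python3 - <<'E'
from h import *
ct,cs=cam('top'),cam('side')
for n,col,pt,ps,z in [('disc','red',(191,98),(286,154),.068),('vane','blue',(203,178),(234.5,173),.068),('bob','yellow',(267,114),(310,185),.068),('ball','green',(107,158),(217.5,135),.074)]:
    bt,nt=blob(ct,col,pt,12); bs,ns=blob(cs,col,ps,15)
    for o in ([(ct,bt),(cs,bs)],[(ct,bt)],[(cs,bs)]):
        x,r=fit(o,[.5,0],z,z+.04,.008); print(n,nt,ns,bt.round(1),bs.round(1),x.round(4),r.round(1))
for n,col,pt,ps,z in [('d_disc','red',(399,169.5),(352,304),.008),('d_vane','blue',(332,138.5),(335,248),.008),('d_bob','yellow',(268,180),(265,225),.008),('d_ball','green',(344,216),(271,281),.008),('spot','orange',(85,194),(187,154),.006)]:
    bt,nt=blob(ct,col,pt,24,60); bs,ns=blob(cs,col,ps,22,60)
    print(n,nt,ns,bt,px2w(ct,bt,z).round(4),px2w(cs,bs,z).round(4))
for n,c in (('top',ct),('side',cs)):
    for t in ('dock_disc','beaker','track'):
        for b in env.boxes_of(t,n)[:2]: print(n,t,b)
# track: mark
E
```

```text
disc 77 55 [190.5  99.9] [285.3 153.9] [0.68   0.0877] [-0.4 -0.   0.7 -0.6]
disc 77 55 [190.5  99.9] [285.3 153.9] [0.68   0.0868] [-0.  0.]
disc 77 55 [190.5  99.9] [285.3 153.9] [0.6757 0.0853] [-0.   0.1]
vane 62 74 [202.1 178.1] [233.9 172.2] [0.4901 0.057 ] [-0.1  0.1  0.5  1. ]
vane 62 74 [202.1 178.1] [233.9 172.2] [0.4904 0.0568] [0. 0.]
vane 62 74 [202.1 178.1] [233.9 172.2] [0.4873 0.051 ] [0.6 2.2]
bob 82 94 [267.  114.1] [309.7 184.1] [ 0.6426 -0.092 ] [-1.4  0.4  0.1  0.5]
bob 82 94 [267.  114.1] [309.7 184.1] [ 0.6437 -0.0954] [0. 0.]
bob 82 94 [267.  114.1] [309.7 184.1] [ 0.6439 -0.0899] [ 0. -0.]
ball 53 41 [108.2 157.8] [217.5 135.1] [0.5395 0.2784] [-0.8 -0.3 -0.5  1.1]
ball 53 41 [108.2 157.8] [217.5 135.1] [0.5388 0.2764] [0. 0.]
ball 53 41 [108.2 157.8] [217.5 135.1] [0.5443 0.2852] [-0. -0.]
d_disc 24 96 [399.70833333 171.66666667] [ 0.518  -0.4386  0.008 ] [ 0.5243 -0.4207  0.008 ]
d_vane 104 89 [331.83653846 138.06730769] [ 0.6065 -0.2663  0.008 ] [ 0.6077 -0.2642  0.008 ]
d_bob 112 77 [267.73214286 179.26785714] [ 0.4997 -0.0997  0.008 ] [ 0.5006 -0.0975  0.008 ]
d_ball 108 106 [344.2037037  215.14814815] [ 0.4076 -0.2909  0.008 ] [ 0.4068 -0.2919  0.008 ]
spot 51 60 [ 83.78431373 193.39215686] [0.4661 0.3689 0.006 ] [0.4686 0.3715 0.006 ]
top dock_disc {'rect': [386.4, 155.3, 413.3, 186.7], 'conf': 0.96}
top beaker {'rect': [292.4, 146.0, 307.6, 163.0], 'conf': 0.72}
top track {'rect': [67.1, 138.3, 144.8, 223.3], 'conf': 0.78}
side dock_disc {'rect': [334.6, 290.5, 367.0, 315.2], 'conf': 0.83}
side beaker {'rect': [294.4, 214.3, 308.4, 240.4], 'conf': 0.7}
side track {'rect': [171.8, 134.0, 229.6, 171.9], 'conf': 0.74}
side track {'rect': [253.3, 218.0, 279.2, 237.2], 'conf': 0.39}
```

```bash
python3 - <<'E'
from h import *
c=cam('top'); im=c['color']
def white(x0,y0,x1,y1,thr):
    m=(im[y0:y1,x0:x1].min(2)>thr).astype(np.uint8)
    n,l,s,ce=cv2.connectedComponentsWithStats(m); k=1+s[1:,4].argmax(); g=(l==k).astype(np.uint8)
    cn=max(cv2.findContours(g,cv2.RETR_EXTERNAL,cv2.CHAIN_APPROX_NONE)[0],key=len); M=cv2.moments(cv2.convexHull(cn))
    return np.array([M['m10'],M['m01']])/M['m00']+[x0,y0]
for n,b in (('disc',(380,150,420,190)),('bob',(248,160,288,200)),('ball',(324,196,364,236)),('vane',(310,118,354,160))):
    p=white(*b,170); print(n,p.round(1),px2w(c,p,.007).round(4))
print('beaker',px2w(c,(297,156.5),0.003))
# track overlay: fit check
v=cv2.cvtColor(im,cv2.COLOR_RGB2BGR)[130:230,55:155]; v=cv2.resize(v,(600,600),interpolation=cv2.INTER_CUBIC)
C=np.array([.474,.3005])
for A in range(-26,150,4):
    t=np.radians(A-24.5)
    for r,col in ((.059,(255,0,255)),(.081,(255,0,255)),(.07,(0,0,255))):
        p=(w2px(c,[C[0]+r*np.cos(t),C[1]+r*np.sin(t),.056 if A<=90 else .006])-[55,130])*6
        cv2.circle(v,tuple(int(q) for q in p),2,col,-1)
cv2.imwrite('pics/track.png',v)
E
```

```text
disc [398.6 169. ] [ 0.5252 -0.4365  0.007 ]
bob [267.7 179.5] [ 0.4993 -0.0996  0.007 ]
ball [344.  215.5] [ 0.4068 -0.2906  0.007 ]
vane [331.5 138.1] [ 0.6067 -0.2658  0.007 ]
beaker [ 0.55932356 -0.17584949  0.003     ]
```

View pics/track.png

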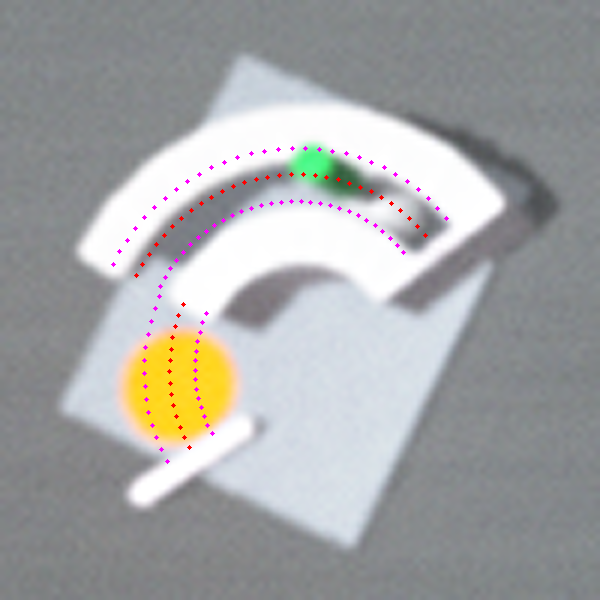

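The overlay is about 1–2 px off the slot. The cover's outer edge and inner edge are clear (outer corners at about (68,172) and (139,163) in full-image pixels). I fit the arc centre from those edges.

```bash
python3 - <<'E'
from h import *
c=cam('top')
o=np.array([(80,250),(150,160),(195,127),(240,110),(330,101),(420,130),(465,162),(505,200)])/6+[55,130]
i=np.array([(207,315),(225,290),(260,270),(300,262),(340,270),(375,298)])/6+[55,130]
O=np.array([px2w(c,p,.056)[:2] for p in o]); I=np.array([px2w(c,p,.056)[:2] for p in i])
f=lambda v:np.r_[np.hypot(*(O-v[:2]).T)-v[2],np.hypot(*(I-v[:2]).T)-v[3]]
s=least_squares(f,[.474,.3,.1,.04]); C=s.x[:2]; print(s.x.round(4),(s.fun*1e3).round(1))
for n,p,z in (('endL',O[0],0),('endLi',I[0],0),('endR',O[-1],0),('endRi',I[-1],0)): print(n,np.degrees(np.arctan2(*(p-C)[::-1])))
m=np.array([.4665,.369])
for n,p in (('spot',m),('ball',np.array([.5395,.278]))): print(n,np.hypot(*(p-C)),np.degrees(np.arctan2(*(p-C)[::-1])))
E
```

```text
[0.4709 0.2975 0.1029 0.0384] [-2.5 -0.8  1.1  1.1  1.2 -0.1 -0.7  0.8  1.7  1.2 -0.9 -1.3 -0.8  0.2]
endL 64.85727595692904
endLi 67.06073723187312
endR -53.28477033451671
endRi -54.92886396523132
spot 0.07164769609029532 93.54108784103884
ball 0.07129038123823635 -15.86527200538059
```

Request:
{"fn": "step_arm", "kwargs": {"steps": [[[36,-21,-4,0,0,0],[36,-21,-4,0,0,0],[36,-21,-4,0,0,0],[36,-21,-4,0,0,0],[36,-21,-4,0,0,0],[36,-21,-4,0,0,0],[36,-21,-4,0,0,0],[36,-21,-4,0,0,0],[36,-21,-4,0,0,0],[33,-25,-4,0,0,0]]], "fingers": -0.2}}

```text
clock: 2.6
tool_pos: [0.5414, 0.2773, 0.2021]
tool_rot: [0.556, 3.092, 0.001]
contact_force: [0.1, 0.7, 0.2]
opening: 0.0514
grasp_force: 0.0
```

Request:
{"fn": "step_arm", "kwargs": {"steps": [[[-1,1,-25,0,0,0],[0,0,-25,0,0,0],[0,0,-25,0,0,0],[0,0,-20,0,0,0],[0,0,-15,0,0,0],[0,0,-6,0,0,0]]]}}

```text
clock: 3.2
tool_pos: [0.5381, 0.2788, 0.0845]
tool_rot: [-0.556, -3.09, 0.002]
contact_force: [0.3, 0.3, 0.9]
opening: 0.051
grasp_force: 0.0
```

Request:
{"fn": "step_arm", "kwargs": {"steps": [[[0,0,0,0,0,0],[0,0,0,0,0,0],[0,0,0,0,0,0],[0,0,0,0,0,0],[0,0,0,0,0,0],[0,0,0,0,0,0]]], "fingers": 1}}

```text
clock: 3.8
tool_pos: [0.5389, 0.2792, 0.0866]
tool_rot: [0.556, 3.092, 0.0]
contact_force: [-0.5, -0.4, 0.2]
opening: 0.0146
grasp_force: 58.5
```

```bash
python3 - <<'E'
from h import *
C=np.array([.4709,.2975]); p=np.array(env.sense()['tool_pos'])[:2]; r=np.hypot(*(p-C)); a0=np.degrees(np.arctan2(*(p-C)[::-1])); print(env.sense()['tool_pos'],r,a0)
A=np.linspace(a0,94.5,17); R=np.r_[np.linspace(r,.07,4),[.07]*13]
P=C+np.c_[R*np.cos(np.radians(A)),R*np.sin(np.radians(A))]
print((np.diff(P,axis=0)*1e3).round(1).tolist())
E
```

```text
[0.53890752 0.27919471 0.08656169] 0.07042802095575215 -15.065013292135
[[1.6, 8.3], [0.6, 8.4], [-0.4, 8.4], [-1.3, 8.3], [-2.3, 8.0], [-3.2, 7.7], [-4.1, 7.3], [-4.9, 6.7], [-5.7, 6.1], [-6.4, 5.4], [-7.0, 4.6], [-7.5, 3.7], [-7.9, 2.8], [-8.2, 1.8], [-8.3, 0.8], [-8.4, -0.2]]
```

Request:
{"fn": "step_arm", "kwargs": {"steps": [[[1.6,8.3,0,0,0,0],[0.6,8.4,0,0,0,0],[-0.4,8.4,0,0,0,0],[-1.3,8.3,0,0,0,0]]]}}

```text
clock: 4.2
tool_pos: [0.5396, 0.3134, 0.0865]
tool_rot: [0.555, 3.091, 0.0]
contact_force: [0.7, -2.4, 0.2]
opening: 0.0144
grasp_force: 58.6
```

Request:
{"fn": "step_arm", "kwargs": {"steps": [[[-2.3,8.0,0,0,0,0],[-3.2,7.7,0,0,0,0],[-4.1,7.3,0,0,0,0],[-4.9,6.7,0,0,0,0]]]}}

```text
clock: 4.6
tool_pos: [0.5248, 0.343, 0.0865]
tool_rot: [0.556, 3.091, 0.001]
contact_force: [1.5, -2.2, 3.3]
opening: 0.0145
grasp_force: 58.8
```

Request:
{"fn": "step_arm", "kwargs": {"steps": [[[-5.7,6.1,0,0,0,0],[-6.4,5.4,0,0,0,0],[-7.0,4.6,0,0,0,0],[-7.5,3.7,0,0,0,0]]]}}

```text
clock: 5.0
tool_pos: [0.4979, 0.3626, 0.0866]
tool_rot: [0.556, 3.091, 0.001]
contact_force: [-0.5, 0.5, 0.1]
opening: 0.0148
grasp_force: 58.6
```

Request:
{"fn": "step_arm", "kwargs": {"steps": [[[-7.9,2.8,0,0,0,0],[-8.2,1.8,0,0,0,0],[-8.3,0.8,0,0,0,0],[-8.4,-0.2,0,0,0,0],[0,0,0,0,0,0]]]}}

```text
clock: 5.5
tool_pos: [0.4639, 0.3674, 0.0865]
tool_rot: [-0.555, -3.091, 0.0]
contact_force: [-0.9, 1.2, 5.4]
opening: 0.0146
grasp_force: 59.2
```

Request:
{"fn": "step_arm", "kwargs": {"steps": [[[0,0,3,0,0,0],[0,0,5,0,0,0],[0,0,10,0,0,0],[0,0,15,0,0,0]]]}}

```text
clock: 5.9
tool_pos: [0.4649, 0.3667, 0.119]
tool_rot: [-0.556, -3.09, 0.003]
contact_force: [-0.6, -0.0, -1.8]
opening: 0.0143
grasp_force: 58.5
```

Request:
{"fn": "step_arm", "kwargs": {"steps": [[[0,0,25,0,0,0],[0,0,30,0,0,0],[0,0,30,0,0,0],[0,0,25,0,0,0],[0,-10,0,0,0,0],[0,-25,0,0,0,0],[0,-35,0,0,0,0],[0,-35,0,0,0,0],[0,-35,0,0,0,0],[0,-35,0,0,0,0]]]}}

```text
clock: 6.9
tool_pos: [0.4644, 0.1902, 0.2282]
tool_rot: [-0.556, -3.09, 0.002]
contact_force: [0.3, -0.3, -0.8]
opening: 0.0145
grasp_force: 58.7
```

Request:
{"fn": "step_arm", "kwargs": {"steps": [[[-3,-35,0,0,0,0],[-3,-35,0,0,0,0],[-4,-35,0,0,0,0],[-5,-35,0,0,0,0],[-6,-35,0,0,0,0],[-6,-35,0,0,0,0],[-6,-35,0,0,0,0],[-6,-35,0,0,0,0],[-6,-35,0,0,0,0],[-6,-35,0,0,0,0]]]}}

```text
clock: 7.9
tool_pos: [0.4129, -0.1591, 0.2284]
tool_rot: [-0.556, -3.09, -0.001]
contact_force: [0.5, 0.4, -1.0]
opening: 0.0149
grasp_force: 58.7
```

Request:
{"fn": "step_arm", "kwargs": {"steps": [[[-3,-35,0,0,0,0],[-2,-35,0,0,0,0],[-1,-35,-10,0,0,0],[0,-19,-30,0,0,0],[0,-8,-30,0,0,0],[0,0,-30,0,0,0],[0,0,0,0,0,0],[0,0,0,0,0,0]]]}}

```text
clock: 8.7
tool_pos: [0.4078, -0.2895, 0.1291]
tool_rot: [-0.556, -3.09, -0.002]
contact_force: [1.3, -1.0, -0.6]
opening: 0.0148
grasp_force: 58.7
```

```bash
python3 - <<'E'
from h import *
print(env.sense()['tool_pos'])
o=[]
for n in ('top','side'):
    c=cam(n); u,v=[int(q) for q in w2px(c,[.407,-.291,.05])]
    o.append(cv2.resize(c['color'][v-50:v+50,u-50:u+50],(400,400),interpolation=cv2.INTER_CUBIC))
cv2.imwrite('pics/b1.png',np.hstack(o)[...,::-1])
E
```

```text
[ 0.40779229 -0.28951973  0.12913198]
```

View pics/b1.png

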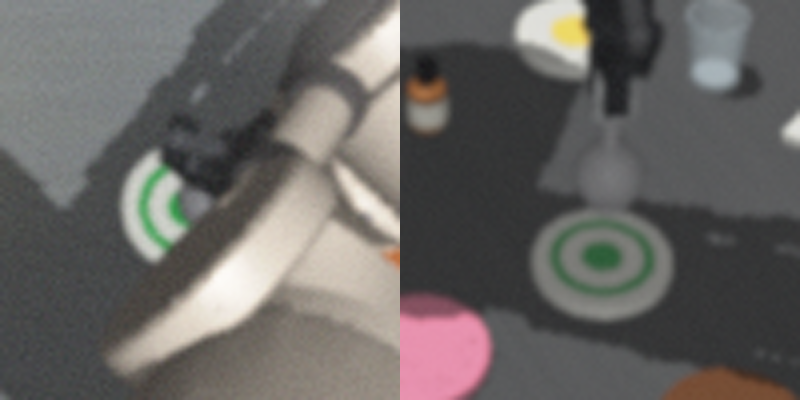

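```bash
python3 - <<'E'
from h import *
c=cam('side'); u,v=[int(q) for q in w2px(c,[.407,-.291,.05])]
ball=np.array([(609-400)/4+u-50,176/4+v-50]); spot=np.array([(602-400)/4+u-50,256/4+v-50])
print(px2w(c,ball,.0686),px2w(c,spot,.008), w2px(c,[.407,-.291,.0686])-ball)
E
```

```text
[ 0.4105247  -0.29038499  0.0686    ] [ 0.40877436 -0.28907871  0.008     ] [-1.23108241  0.67561692]
```

Ball and dock are aligned to within about 3 mm, so I lower: contact is expected at TCP z of about 0.0885.

Request:
{"fn": "step_arm", "kwargs": {"steps": [[[-1,0,-20,0,0,0],[0,0,-13,0,0,0],[0,0,-5,0,0,0],[0,0,-2,0,0,0],[0,0,0,0,0,0],[0,0,0,0,0,0]]]}}

```text
clock: 9.45
tool_pos: [0.4079, -0.2901, 0.0902]
tool_rot: [0.555, 3.091, -0.001]
contact_force: [0.4, 1.0, -1.8]
opening: 0.0146
grasp_force: 58.7
```

Request:
{"fn": "step_arm", "kwargs": {"steps": [[[0,0,-1,0,0,0],[0,0,-0.8,0,0,0],[0,0,0,0,0,0]]]}}

```text
clock: 9.75
tool_pos: [0.4079, -0.2901, 0.0885]
tool_rot: [0.556, 3.091, -0.001]
contact_force: [-1.1, 1.1, 5.7]
opening: 0.0145
grasp_force: 59.7
```

Request:
{"fn": "step_arm", "kwargs": {"steps": [[[0,0,0,0,0,0],[0,0,0,0,0,0],[0,0,0,0,0,0],[0,0,0,0,0,0],[0,0,10,0,0,0],[0,0,20,0,0,0],[0,0,30,0,0,0],[0,0,40,0,0,0],[0,0,35,0,0,0]]], "fingers": -0.2}}

```text
clock: 10.65
tool_pos: [0.4074, -0.2897, 0.225]
tool_rot: [0.556, 3.091, -0.001]
contact_force: [0.6, -1.0, 0.5]
opening: 0.0515
grasp_force: 0.0
```

Request:
{"fn": "step_arm", "kwargs": {"steps": [[[5,25,0,0,0,0],[9,38,0,0,0,0],[9,38,0,0,0,0],[9,38,0,0,0,0],[9,38,0,0,0,0],[9,38,0,0,0,0],[9,38,0,0,0,0],[9,38,0,0,0,0],[9,38,0,0,0,0],[5,18,0,0,0,0]]]}}

```text
clock: 11.65
tool_pos: [0.4897, 0.06, 0.2233]
tool_rot: [0.552, 3.092, 0.001]
contact_force: [-0.2, 0.2, 0.7]
opening: 0.051
grasp_force: 0.0
```

```bash
python3 - <<'E'
from h import *
print(env.sense()['tool_pos'])
c=cam('side'); b,n=blob(c,'green',w2px(c,[.407,-.291,.096]),14); print(n, fit([(c,b)],[.4,-.3],.076,.116,.008))
b,n=blob(c,'red',w2px(c,[.678,.087,.088]),14); print(n, fit([(c,b)],[.4,-.3],.068,.108,.008))
E
```

```text
[0.48966022 0.06004588 0.22332313]
106 (array([ 0.41029023, -0.2866791 ]), array([-2.84555091e-06, -1.05650088e-07]))
54 (array([0.66026074, 0.06047842]), array([-0.0730952 ,  4.91042188]))
```

Request:
{"fn": "step_arm", "kwargs": {"steps": [[[0,0,-35,0,0,0],[0,0,-35,0,0,0],[0,0,-30,0,0,0],[0,0,-22,0,0,0],[0,0,-15,0,0,0],[0,0,-6,0,0,0],[0,0,0,0,0,0]]]}}

```text
clock: 12.4
tool_pos: [0.4893, 0.0569, 0.0794]
tool_rot: [-0.556, -3.091, 0.0]
contact_force: [-0.5, -0.6, 1.1]
opening: 0.0515
grasp_force: 0.0
```

Request:
{"fn": "step_arm", "kwargs": {"steps": [[[0,0,0,0,0,0],[0,0,0,0,0,0],[0,0,0,0,0,0],[0,0,0,0,0,0],[0,0,0,0,0,0],[0,0,0,0,0,0]]], "fingers": 1}}

```text
clock: 13.0
tool_pos: [0.4901, 0.0572, 0.0804]
tool_rot: [0.555, 3.09, 0.001]
contact_force: [-0.1, -0.5, 6.3]
opening: 0.0145
grasp_force: 58.5
```

Request:
{"fn": "step_arm", "kwargs": {"steps": [[[0,0,5,0,0,0],[0,0,20,0,0,0],[0,0,35,0,0,0],[0,0,40,0,0,0],[0,0,35,0,0,0],[0,0,10,0,0,0]]]}}

```text
clock: 13.6
tool_pos: [0.4909, 0.0572, 0.2283]
tool_rot: [0.555, 3.086, 0.002]
contact_force: [0.4, 0.2, -0.7]
opening: 0.0147
grasp_force: 58.6
```

Request:
{"fn": "step_arm", "kwargs": {"steps": [[[8,-22,0,0,0,0],[13,-36,0,0,0,0],[13,-36,0,0,0,0],[13,-36,0,0,0,0],[13,-36,0,0,0,0],[13,-36,0,0,0,0],[13,-36,0,0,0,0],[13,-36,0,0,0,0],[12,-33,0,0,0,0],[6,-16,0,0,0,0]]]}}

```text
clock: 14.6
tool_pos: [0.6062, -0.2686, 0.2223]
tool_rot: [-0.559, -3.089, -0.0]
contact_force: [0.8, 0.2, -0.6]
opening: 0.0145
grasp_force: 58.6
```

Request:
{"fn": "step_arm", "kwargs": {"steps": [[[0,0,-30,0,0,0],[0,0,-35,0,0,0],[0,0,-30,0,0,0],[0,0,0,0,0,0],[0,0,0,0,0,0]]]}}

```text
clock: 15.1
tool_pos: [0.6062, -0.2656, 0.129]
tool_rot: [-0.556, -3.09, -0.001]
contact_force: [0.4, -0.6, -0.3]
opening: 0.0148
grasp_force: 58.7
```

```bash
python3 - <<'E'
from h import *
p=env.sense()['tool_pos']; print(p)
c=cam('side'); u,v=[int(q) for q in w2px(c,[p[0],p[1],.08])]
im=c['color'].copy()[v-50:v+70,u-60:u+60][...,::-1]; im=cv2.resize(im,(600,600),interpolation=cv2.INTER_CUBIC)
g=lambda X:tuple(int(q) for q in (w2px(c,X)-[u-60,v-50])*5)
cv2.line(im,g([p[0],p[1],p[2]-.08]),g([p[0],p[1],p[2]]),(0,0,255),1); cv2.circle(im,g([.6067,-.2658,.008]),4,(255,0,255),-1); cv2.imwrite('pics/v1.png',im)
E
```

```text
[ 0.60622418 -0.26558378  0.12897589]
```

View pics/v1.png

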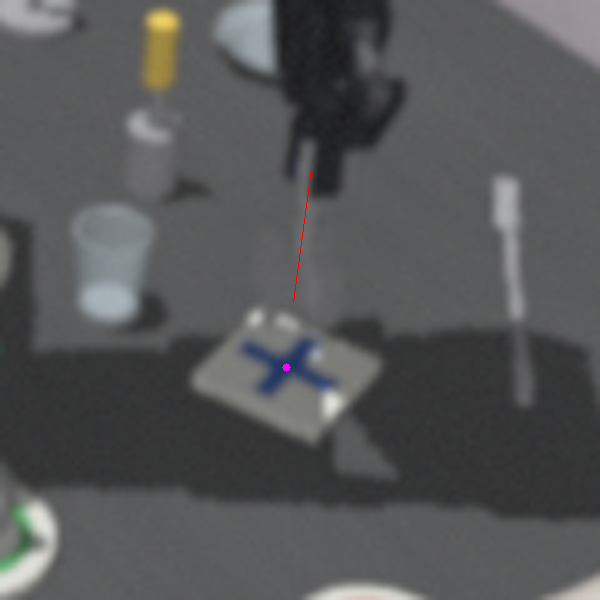

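The vane hangs upright over the blue cross, with the dock centre mark at (286,367) in the crop. I lower it.

Request:
{"fn": "step_arm", "kwargs": {"steps": [[[0,0,-20,0,0,0],[0,0,-12,0,0,0],[0,0,-5,0,0,0],[0,0,-2,0,0,0],[0,0,-1.5,0,0,0],[0,0,0,0,0,0],[0,0,0,0,0,0]]]}}

```text
clock: 15.85
tool_pos: [0.6067, -0.2659, 0.0896]
tool_rot: [0.556, 3.091, -0.0]
contact_force: [-0.3, 0.4, -1.5]
opening: 0.0146
grasp_force: 58.7
```

Next I release it and go to the bob at (0.643,-0.092).

Request:
{"fn": "step_arm", "kwargs": {"steps": [[[0,0,-1,0,0,0],[0,0,0,0,0,0]]]}}

```text
clock: 16.05
tool_pos: [0.6067, -0.266, 0.0885]
tool_rot: [0.556, 3.091, -0.0]
contact_force: [-0.9, 0.0, 0.9]
opening: 0.0143
grasp_force: 59.1
```

Request:
{"fn": "step_arm", "kwargs": {"steps": [[[0,0,0,0,0,0],[0,0,0,0,0,0],[0,0,0,0,0,0],[0,0,0,0,0,0],[0,0,10,0,0,0],[0,0,20,0,0,0],[0,0,30,0,0,0],[0,0,40,0,0,0],[0,0,31,0,0,0]]], "fingers": -0.2}}

```text
clock: 16.95
tool_pos: [0.6068, -0.2659, 0.2223]
tool_rot: [0.556, 3.09, -0.001]
contact_force: [-0.0, -0.2, 0.8]
opening: 0.0511
grasp_force: 0.0
```

Request:
{"fn": "step_arm", "kwargs": {"steps": [[[4,20,0,0,0,0],[7,34,0,0,0,0],[8,36,0,0,0,0],[8,36,0,0,0,0],[6,30,0,0,0,0],[3,17,0,0,0,0],[0,0,0,0,0,0]]]}}

```text
clock: 17.65
tool_pos: [0.6426, -0.0903, 0.219]
tool_rot: [-0.551, -3.093, -0.001]
contact_force: [-0.1, -0.8, -1.1]
opening: 0.051
grasp_force: 0.0
```

Request:
{"fn": "step_arm", "kwargs": {"steps": [[[0,0,-35,0,0,0],[0,0,-35,0,0,0],[0,0,-30,0,0,0],[0,0,-22,0,0,0],[0,0,-12,0,0,0],[0,0,-5,0,0,0],[0,0,0,0,0,0]]]}}

```text
clock: 18.35
tool_pos: [0.6425, -0.0935, 0.0801]
tool_rot: [0.557, 3.092, -0.0]
contact_force: [0.1, -1.2, 0.8]
opening: 0.051
grasp_force: 0.0
```

Request:
{"fn": "step_arm", "kwargs": {"steps": [[[0,0,0,0,0,0],[0,0,0,0,0,0],[0,0,0,0,0,0],[0,0,0,0,0,0],[0,0,0,0,0,0],[0,0,0,0,0,0]]], "fingers": 1}}

```text
clock: 18.95
tool_pos: [0.6431, -0.0929, 0.0812]
tool_rot: [0.556, 3.09, -0.0]
contact_force: [0.5, -0.7, 6.9]
opening: 0.0146
grasp_force: 58.4
```

Request:
{"fn": "step_arm", "kwargs": {"steps": [[[0,0,5,0,0,0],[0,0,20,0,0,0],[0,0,35,0,0,0],[0,0,30,0,0,0],[0,0,10,0,0,0]]]}}

```text
clock: 19.45
tool_pos: [0.6436, -0.093, 0.1834]
tool_rot: [0.555, 3.087, -0.0]
contact_force: [0.0, -1.1, -1.1]
opening: 0.0147
grasp_force: 58.4
```

Request:
{"fn": "step_arm", "kwargs": {"steps": [[[-15,-1,0,0,0,0],[-30,-1,0,0,0,0],[-35,-1,0,0,0,0],[-33,-1,0,0,0,0],[-20,-1,-10,0,0,0],[-10,-1,-20,0,0,0],[0,0,-20,0,0,0],[0,0,0,0,0,0],[0,0,0,0,0,0]]]}}

```text
clock: 20.35
tool_pos: [0.4992, -0.0986, 0.1296]
tool_rot: [-0.556, -3.091, -0.001]
contact_force: [0.9, -0.3, -1.7]
opening: 0.0145
grasp_force: 58.4
```

```bash
python3 - <<'E'
from h import *
p=env.sense()['tool_pos']; print(p)
c=cam('side'); u,v=[int(q) for q in w2px(c,[p[0],p[1],.08])]
im=c['color'].copy()[v-50:v+70,u-60:u+60][...,::-1]; im=cv2.resize(im,(600,600),interpolation=cv2.INTER_CUBIC)
g=lambda X:tuple(int(q) for q in (w2px(c,X)-[u-60,v-50])*5)
cv2.line(im,g([p[0],p[1],p[2]-.08]),g([p[0],p[1],p[2]]),(0,0,255),1); cv2.circle(im,g([.4995,-.0995,.008]),4,(255,0,255),-1); cv2.imwrite('pics/y1.png',im)
E
```

```text
[ 0.49924264 -0.0986415   0.1296149 ]
```

View pics/y1.png

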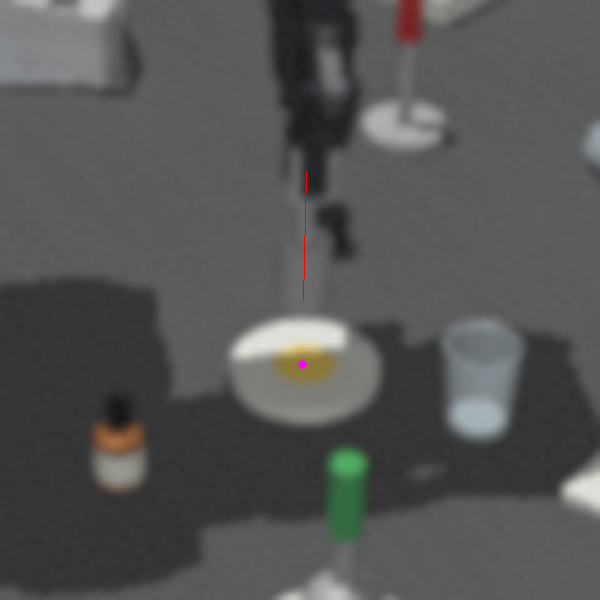

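The bob hangs upright above the yellow spot at (303,364) in the crop. I lower it to z of about 0.089.

Request:
{"fn": "step_arm", "kwargs": {"steps": [[[0,0,-20,0,0,0],[0,0,-12,0,0,0],[0,0,-5,0,0,0],[0,0,-2,0,0,0],[0,0,-1.3,0,0,0],[0,0,0,0,0,0],[0,0,0,0,0,0]]]}}

```text
clock: 21.1
tool_pos: [0.4998, -0.0989, 0.0902]
tool_rot: [0.556, 3.091, -0.0]
contact_force: [0.6, 0.3, -0.6]
opening: 0.0147
grasp_force: 58.4
```

Request:
{"fn": "step_arm", "kwargs": {"steps": [[[0,0,0,0,0,0],[0,0,0,0,0,0],[0,0,0,0,0,0],[0,0,0,0,0,0],[0,0,10,0,0,0],[0,0,20,0,0,0],[0,0,30,0,0,0],[0,0,40,0,0,0],[0,0,32,0,0,0]]], "fingers": -0.2}}

```text
clock: 22.0
tool_pos: [0.4996, -0.0988, 0.2245]
tool_rot: [0.556, 3.09, -0.0]
contact_force: [0.7, 0.1, 0.2]
opening: 0.051
grasp_force: 0.0
```

Request:
{"fn": "step_arm", "kwargs": {"steps": [[[10,10,0,0,0,0],[22,22,0,0,0,0],[27,28,0,0,0,0],[27,28,0,0,0,0],[27,28,0,0,0,0],[27,28,0,0,0,0],[22,24,0,0,0,0],[17,18,0,0,0,0],[0,0,0,0,0,0]]]}}

```text
clock: 22.9
tool_pos: [0.6794, 0.0903, 0.2201]
tool_rot: [-0.551, -3.092, -0.001]
contact_force: [-0.2, -1.4, 0.6]
opening: 0.051
grasp_force: 0.0
```

Request:
{"fn": "step_arm", "kwargs": {"steps": [[[0,0,-35,0,0,0],[0,0,-35,0,0,0],[0,0,-30,0,0,0],[0,0,-22,0,0,0],[0,0,-12,0,0,0],[0,0,-6,0,0,0],[0,0,0,0,0,0]]]}}

```text
clock: 23.6
tool_pos: [0.6783, 0.087, 0.0816]
tool_rot: [-0.556, -3.092, 0.0]
contact_force: [0.9, -0.6, 0.7]
opening: 0.0513
grasp_force: 0.0
```

Request:
{"fn": "step_arm", "kwargs": {"steps": [[[0,0,0,0,0,0],[0,0,0,0,0,0],[0,0,0,0,0,0],[0,0,0,0,0,0],[0,0,0,0,0,0],[0,0,0,0,0,0]]], "fingers": 1}}

```text
clock: 24.2
tool_pos: [0.679, 0.0872, 0.0827]
tool_rot: [0.556, 3.09, 0.001]
contact_force: [-0.2, -0.2, 5.2]
opening: 0.0145
grasp_force: 58.5
```

Request:
{"fn": "step_arm", "kwargs": {"steps": [[[0,0,5,0,0,0],[0,0,20,0,0,0],[0,0,35,0,0,0],[0,0,40,0,0,0],[0,0,35,0,0,0],[0,0,10,0,0,0]]]}}

```text
clock: 24.8
tool_pos: [0.6798, 0.0874, 0.2314]
tool_rot: [0.555, 3.085, 0.002]
contact_force: [1.0, 0.1, -0.3]
opening: 0.0144
grasp_force: 58.5
```

Request:
{"fn": "step_arm", "kwargs": {"steps": [[[-8,-18,0,0,0,0],[-12,-35,0,0,0,0],[-12,-37,0,0,0,0],[-12,-37,0,0,0,0],[-12,-37,0,0,0,0],[-12,-37,0,0,0,0],[-12,-37,0,0,0,0],[-12,-37,0,0,0,0],[-12,-37,0,0,0,0],[-12,-37,0,0,0,0]]]}}

```text
clock: 25.8
tool_pos: [0.5612, -0.2628, 0.2252]
tool_rot: [-0.555, -3.09, -0.002]
contact_force: [0.5, -0.5, -1.4]
opening: 0.0144
grasp_force: 58.6
```

Request:
{"fn": "step_arm", "kwargs": {"steps": [[[-12,-37,0,0,0,0],[-10,-37,0,0,0,0],[-8,-37,0,0,0,0],[-5,-35,0,0,0,0],[-3,-28,-15,0,0,0],[0,0,-35,0,0,0],[0,0,-35,0,0,0],[0,0,-15,0,0,0],[0,0,0,0,0,0],[0,0,0,0,0,0]]]}}

```text
clock: 26.8
tool_pos: [0.5244, -0.4356, 0.1263]
tool_rot: [-0.556, -3.091, -0.001]
contact_force: [0.5, -0.7, -0.6]
opening: 0.0145
grasp_force: 58.7
```

```bash
python3 - <<'E'
from h import *
p=env.sense()['tool_pos']; print(p)
c=cam('side'); u,v=[int(q) for q in w2px(c,[p[0],p[1],.08])]
im=c['color'].copy()[v-50:v+70,u-60:u+60][...,::-1]; im=cv2.resize(im,(600,600),interpolation=cv2.INTER_CUBIC)
g=lambda X:tuple(int(q) for q in (w2px(c,X)-[u-60,v-50])*5)
cv2.line(im,g([p[0],p[1],p[2]-.08]),g([p[0],p[1],p[2]]),(0,0,255),1); cv2.circle(im,g([.525,-.436,.008]),4,(255,0,255),-1)
for t in np.linspace(0,6.28,30): cv2.circle(im,g([.525+.04*np.cos(t),-.436+.04*np.sin(t),.008]),2,(255,0,255),-1)
cv2.imwrite('pics/d1.png',im)
E
```

```text
[ 0.52440817 -0.43562601  0.12628846]
```

View pics/d1.png

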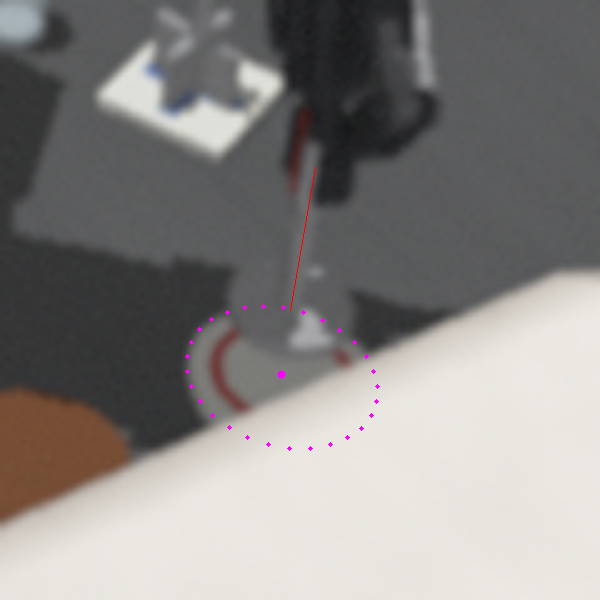

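The dock outline I drew matches the visible left edge of the red-ring plate (187,360), and the disc hangs level above its centre. I lower to z of about 0.091.

Request:
{"fn": "step_arm", "kwargs": {"steps": [[[0,0,-18,0,0,0],[0,0,-10,0,0,0],[0,0,-4,0,0,0],[0,0,-2,0,0,0],[0,0,-0.7,0,0,0],[0,0,0,0,0,0],[0,0,0,0,0,0]]]}}

```text
clock: 27.55
tool_pos: [0.5246, -0.436, 0.0926]
tool_rot: [0.556, 3.091, -0.001]
contact_force: [0.4, 0.1, -1.5]
opening: 0.0147
grasp_force: 58.7
```

Request:
{"fn": "step_arm", "kwargs": {"steps": [[[0,0,0,0,0,0],[0,0,0,0,0,0],[0,0,0,0,0,0],[0,0,0,0,0,0],[0,0,10,0,0,0],[0,0,20,0,0,0],[0,0,30,0,0,0],[0,0,40,0,0,0],[0,0,40,0,0,0]]], "fingers": -0.2}}

```text
clock: 28.45
tool_pos: [0.5243, -0.4356, 0.234]
tool_rot: [-0.556, -3.092, -0.0]
contact_force: [0.0, -0.9, 0.0]
opening: 0.0514
grasp_force: 0.0
```

Request:
{"fn": "step_arm", "kwargs": {"steps": [[[-5,20,10,0,0,0],[-5,40,0,0,0,0],[-5,45,0,0,0,0],[-5,45,0,0,0,0],[-5,45,0,0,0,0],[-5,45,0,0,0,0],[-5,45,0,0,0,0],[-5,45,0,0,0,0],[-5,45,0,0,0,0],[-5,45,0,0,0,0]]]}}

```text
clock: 29.45
tool_pos: [0.4741, -0.0141, 0.2431]
tool_rot: [0.556, 3.09, 0.0]
contact_force: [0.7, 0.3, 0.4]
opening: 0.0514
grasp_force: 0.0
```

Request:
{"fn": "step_arm", "kwargs": {"steps": [[[-5,45,0,0,0,0],[-5,45,0,0,0,0],[-5,45,0,0,0,0],[-5,45,0,0,0,0],[-5,45,0,0,0,0],[-5,45,0,0,0,0],[0,0,0,0,0,0]]]}}

```text
clock: 30.15
tool_pos: [0.4434, 0.2589, 0.2429]
tool_rot: [0.547, 3.093, 0.004]
contact_force: [0.4, -0.2, -0.4]
opening: 0.0512
grasp_force: 0.0
```

```bash
python3 - <<'E'
from h import *
c=cam('top'); cs=cam('side')
for n,col,x in (('disc','red',(.525,-.436)),('vane','blue',(.6067,-.266)),('bob','yellow',(.4995,-.099)),('ball','green',(.407,-.2905))):
    q=hullc(c,*x,.076,.116,.008); bt,nt=blob(c,col,q,8); r=hullc(cs,*x,.076,.116,.008); bs,ns=blob(cs,col,r,13)
    print(n,nt,ns,(fit([(c,bt)],x,.076,.116,.008)[0].round(4) if nt else 0),(fit([(cs,bs)],x,.076,.116,.008)[0].round(4) if ns else 0))
cv2.imwrite('pics/f.png',cv2.resize(np.hstack([c['color'][90:240,240:430],cs['color'][130:320,190:400][:150]]),(800,300),interpolation=cv2.INTER_CUBIC)[...,::-1])
a=cv2.resize(c['color'][90:250,240:430],(400,340),interpolation=cv2.INTER_CUBIC);b=cv2.resize(cs['color'][170:340,200:400],(400,340),interpolation=cv2.INTER_CUBIC)
cv2.imwrite('pics/f.png',np.hstack([a,b])[...,::-1])
E
```

```text
disc 79 146 [ 0.5245 -0.4391] [ 0.5262 -0.4318]
vane 63 109 [ 0.6079 -0.2685] [ 0.6086 -0.2623]
bob 41 106 [ 0.4984 -0.0999] [ 0.5012 -0.0949]
ball 57 107 [ 0.4079 -0.2922] [ 0.4105 -0.2865]
```

View pics/f.png

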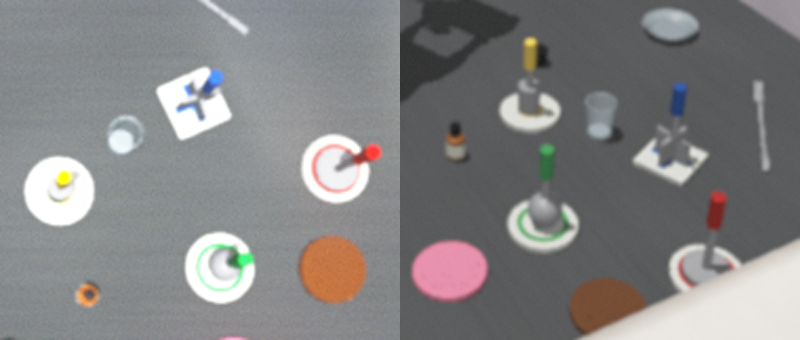

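All four spindles stand upright and centred on their docks, within about 5 mm by both cameras, and the beaker hasn't moved. I hand the job in.

```bash
python3 -c "
from workcell import env
print(env.close_job())"
```

```text
the job is handed in; nothing more can be done
None
```

All four spindles were released upright on their own docks, within about 5 mm of centre by both cameras. The beaker was left where it stood, and I handed the job in at about 30 s; the hand-in returned no verdict.

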